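# Load battery packs into a holding jig and fit the retaining bar

### The job

First fold both flaps of the carton outwards, well past upright, and leave them open. Then take every yellow battery pack out of the carton and lay it flat in the blue jig, each fully down in a pocket of its own. When all the packs are in, and not before, lift the retaining bar by its red handle up over the tips and off the two prongs of its hook stand and lay it across the jig, handle up and centred, seated level in the saddles of both end supports; do not shift the phone, the meter or the roll of tape.

Things in the scene. Friction and masses are not known exactly. Their poses are not given: they have to be found in the camera images.
- carton: Fixed open cardboard carton, 172 x 172 mm outside, walls 4 mm thick, 62 mm high, floor 4 mm. Liner strips 8 mm high along its x (26 mm wide in the middle, 20 mm at the side walls) leave two lanes at y = +/-37 mm for the packs. Origin: centre of its underside; x away from the robot, z up. Flaps hinged on the tops of its near (-x) and far (+x) walls. Left or right of the jig.
- flap_near (a joint): Angle of the carton's near flap, a cardboard panel 60 mm long from hinge to free edge, 164 mm wide, 4 mm thick: 0 = closed, level over the opening; 1.57 = upright; 2.7 = stop, folded back outwards. It starts half raised (0.7 to 1.1), leaning in over the opening, and stays where it is left (stiff crease).
- flap_near_hinge (a point): Middle of the near flap's hinge line, on the carton at (-86, 0, 62) mm in the carton's frame; the hinge runs along the carton's y.
- flap_near_edge (a point): Middle of the near flap's free edge, 60 mm from the hinge; moves with the flap.
- flap_far (a joint): Angle of the carton's far flap, same panel as the near one: 0 = closed, 1.57 = upright, 2.7 = stop, folded back outwards (away from the robot). Starts at 0.7 to 1.1 and stays where it is left.
- flap_far_hinge (a point): Middle of the far flap's hinge line, on the carton at (86, 0, 62) mm in the carton's frame; the hinge runs along the carton's y.
- flap_far_edge (a point): Middle of the far flap's free edge, 60 mm from the hinge; moves with the flap.
- jig: Fixed jig: blue base 180 x 220 x 10 mm. Origin: centre of its underside, x away from the robot. Four pockets at x = +/-40, y = +/-32 mm, floor at z = 10, each 74 (x) by 44 (y) mm, guides 18 mm high at ends and corners only (sides open over the middle 50 mm). End supports at y = +/-87 mm (inner face 79), 16 mm thick, each with a saddle: floor z = 52, 52 mm wide in x between black cheeks 14 mm high.
- saddle_left (a point): Centre of the floor of the saddle on the jig's +y end support.
- saddle_right (a point): Centre of the floor of the saddle on the jig's -y end support.
- stand: Fixed hook stand: dark base, grey post with cross piece (face at x = +52 mm), two steel prongs of 8 mm diameter at y = +/-38 mm pointing to the stand's -x (to the robot), top side at z = 150 mm, tips turned up to z = 164 mm at x = -42 mm. Origin: on the table under the prongs.
- bar: Loose aluminium bar 44 (x) x 230 (y) x 10 mm, 0.3 kg, with a red handle on top: level grip 124 long (y), 14 wide (x), 14 mm high, its middle 77 mm above the bar's underside, on legs at y = +/-57 mm. Origin: middle of its underside, z up. Hangs by the grip on the prongs, which run between grip and bar (60 mm apart): raise it 20 to 45 mm, then draw it off to the stand's -x.
- bar_handle (a point): Middle of the bar's red handle grip, 77 mm above the bar's underside.
- phone: Bystander: black phone 150 x 72 x 10 mm lying flat. Origin: centre of its underside.
- meter: Bystander: orange multimeter 150 x 75 x 35 mm lying flat. Origin: centre of its underside.
- tape: Bystander: green roll of tape, 90 mm across, 22 mm high. Origin: centre of its underside.
- pack1: Yellow battery pack of four cells, 66 (x) x 38 x 38 mm, 0.19 kg, lying along its x in the carton. Origin: its middle. Three or all four of the packs are present.
- pack2: Yellow battery pack of four cells, 66 (x) x 38 x 38 mm, 0.19 kg, lying along its x in the carton. Origin: its middle. Three or all four of the packs are present.
- pack3: Yellow battery pack of four cells, 66 (x) x 38 x 38 mm, 0.19 kg, lying along its x in the carton. Origin: its middle. Three or all four of the packs are present.
- pack4: Yellow battery pack of four cells, 66 (x) x 38 x 38 mm, 0.19 kg, lying along its x in the carton. Origin: its middle. Three or all four of the packs are present.
Not all that is in view belongs to the job. Of the things shaped like the stand, the grey one is meant.

How it is judged:
By the outcome, as a careful person would: the job done as asked, in the order asked, and still so for the second after the job is handed in, with the robot touching nothing.
Of pack1, pack2, pack3, pack4 only 3 to 4 are there at a start; the rules pass over those that are not, and their reading is None.
At some moment in a run one of pack1, pack2, pack3, pack4 may be knocked a few centimetres aside while the robot is not near it.
It also fails if it takes over 208 s, if anything falls off the work surface, if the arm or the gripper's body presses on something with over 40 N, if the wrist force passes 120 N, or if a joint passes its speed limit or range.

### The arm

A 6-joint arm with a two-finger parallel gripper is mounted at the origin on the work surface. World frame = base frame: x ahead of the robot, y to its left, z up, the work surface at z = 0. Lengths are in mm, angles in degrees, forces in N, time in s.
With the tool pointing down it reaches from about 300 to 850 mm from the base axis. Payload 4.2 kg.
Tool frame: the origin (TCP) lies on the centre line of the jaws, within the pads' length; the fingertips stand 14 mm ahead of it and the grasp point (between the pads) lies 5 mm behind it; z points along the fingers, y is the line along which they close (so a half turn about z gives the same grasp; the last joint's range is limited). The gripper opens to 91 mm and grips with 3 to 60 N. Pads are 32 mm wide; open, the fingers measure 118 mm over their backs; the gripper's body (76 mm by 178 mm) begins 60 mm behind the grasp point.
Start: joints at [-68.354, 18.312, 89.639, -0, 72.044, -1.146], TCP at [222.754, -530.115, 227.976] pointing down, gripper open.
Joint ranges: [-177.97, 177.97], [-48.28, 115.42], [12.27, 149.76], [-77.06, 257.06], [2.81, 150.46], [-146.56, 146.56]. Speed limits (degrees/s): [147.25, 147.25, 180, 180, 180, 180].

### API

Orientations are given as [roll, pitch, yaw] about the fixed x, y, z axes, in that order (R = Rz(yaw) Ry(pitch) Rx(roll)).
In Python, from workcell import * gives the robot as it stands. The module is installed in compiled form; this text tells all that it offers.
- The arm moves only by the shell command python3 -m crank 'ROWS' [FORCE]. ROWS is JSON, a list of rows, each an object of numbers: "grip": the finger opening in m, from 0 to 0.0912; "x", "y", "z": the shift along the tool's x, y, z in m; "yaw": the turn about the tool's z in rad. In form: [{"grip": .., "x": .., "y": .., "z": .., "yaw": ..}, ...]. A call has exactly 5 rows; each row is the pose to reach, as a shift and turn from the pose commanded when the call began, along the tool's axes at that moment; what a row does not reach only later rows make up. A row lasts 1/12 s, in which the tool goes at most 41.7 mm and 7.16 degrees, less where a joint would pass 70% of its speed; a pose out of reach is approached as far as the arm can. A call with a gripper value outside its range is refused whole. The fingers move at their own pace and stop on an object; FORCE is the grip in N (left out, the last holds). Time passes only in rows, so rows that repeat a pose let the fingers close, or fill a call up. It gives the time, the measured TCP pose, the force, the opening and the grip force at its end, in the units of the state.
- state(): the state, without advancing time (a new reading comes with each control period).
- grab_frame(name): name is "scene" or "top" or "wrist"; returns the picture (384x512x3 uint8, red, green, blue); there is no depth.
- camera_model(name): a dict with "intrinsics" (3x3 intrinsics, pixels), "R" (3x3) and "t" (3): a world point X has camera coordinates R X + t. Camera axes: x right, y down, z forward; pixel columns grow to the right and rows downward; lengths in mm; the calibration is good to about 2 mm. A picture is of the moment at which its call begins: read the wrist's pose just before it. camera_model takes no time and is no camera call; for the wrist camera it gives the pose at the moment of the call.
- job_done(): hands the job in; it is judged then, once.
The state is a dict: "time_s": time; "qpos": joint angles; "qvel": joint speeds; "effort": joint torques, N m; "ee_pos": TCP position; "ee_rot": TCP orientation; "force": force on the tool from outside, world axes, zero at the start; "torque": the same for the moment, N m; "gripper_width": finger opening in mm; "gripper_force": force on a finger pad.
Only numpy, scipy, OpenCV 4.12 (cv2) and the standard library are available. Lean on these libraries where they do the work, as an engineer would, in place of code of your own. Each camera call takes 0.05 s, during which the arm holds its last target. There are 200 camera calls.

## Working session

There is one attempt and no reset: what is moved stays moved. The work goes in short steps, Python scripts to look and compute and a shell command to move; the robot and the scene stay as the last step left them, time stands still between calls to the robot, and variables do not carry over. Pictures are saved under pics/ and viewed, at most 14 in all, crops included, and the job is handed in when it is done.

```bash
mkdir -p pics; ls
python3 - <<'E'
from workcell import *
import cv2,numpy as np
s=state();print(s)
for n in("scene","top"):
    f=grab_frame(n);cv2.imwrite(f"pics/{n}0.png",f[:,:,::-1]);m=camera_model(n)
    print(n,np.array(m["intrinsics"]).round(1).tolist(),np.array(m["R"]).round(3).tolist(),np.array(m["t"]).round(1).tolist())
E
```

```text
pics
{'time_s': 0.0, 'qpos': array([-6.83564900e+01,  1.83497128e+01,  8.97053604e+01, -1.31816944e-04,
        7.20432280e+01, -1.14805367e+00]), 'qvel': array([ 0.10910028, -0.07783495,  0.09840049,  0.01762646,  0.0363142 ,
        0.07808105]), 'effort': array([ 5.87524373e-04, -4.12457621e+01, -2.31973493e+01,  7.28612160e-02,
        4.56265337e-02, -1.54155136e-04]), 'ee_pos': array([ 222.54943788, -529.67327356,  227.14667081]), 'ee_rot': array([-1.79901716e+02, -1.84425820e-03,  2.27916028e+01]), 'force': array([0.13294572, 0.66127874, 1.06150224]), 'torque': array([-0.01132851,  0.04121672, -0.03115438]), 'gripper_force': 0.0, 'gripper_width': 91.33826714893141}
scene [[370.8, 0.0, 256.5], [0.0, 370.8, 189.4], [0.0, 0.0, 1.0]] [[-0.799, 0.602, 0.006], [0.495, 0.663, -0.562], [-0.342, -0.446, -0.827]] [458.7, -202.5, 1463.4]
top [[409.7, 0.0, 249.6], [0.0, 409.7, 191.7], [0.0, 0.0, 1.0]] [[-0.027, -1.0, -0.012], [-0.982, 0.029, -0.187], [0.188, 0.007, -0.982]] [36.1, 601.4, 1267.1]
```

View pics/top0.png

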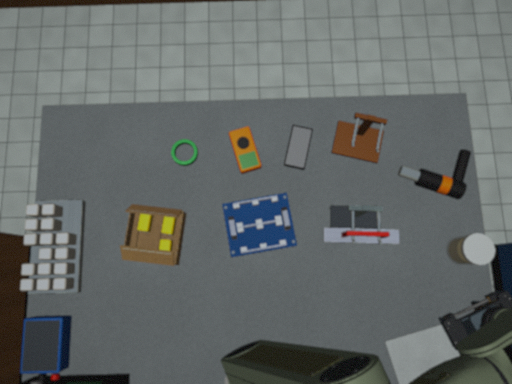

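View pics/scene0.png

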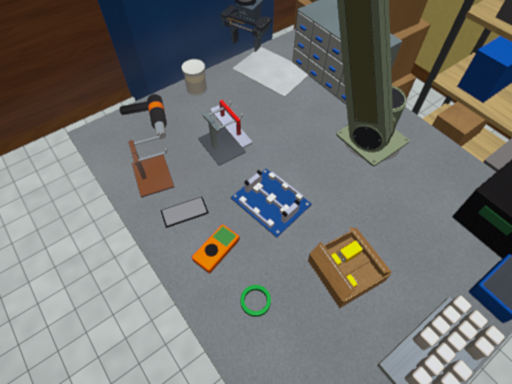

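Candidates: the grey stand with the bar and red handle is at top (360,225), and the rust one at (360,140) is a decoy. Yellow packs show in the carton at (145,222), (167,228) and (166,244). The white blocks at (50,250) and the blue bin at (45,345) aren't part of the job. The jig is blue, at (260,224). I'll take close crops and measure.

```bash
cat > h.py <<'E'
from workcell import *
import cv2,numpy as np
def ray(m,u,v):
    K,R,t=[np.array(m[k],float) for k in("intrinsics","R","t")]
    d=R.T@np.linalg.solve(K,[u,v,1.]);return -R.T@t,d
def onz(m,u,v,z):
    c,d=ray(m,u,v);return c+d*(z-c[2])/d[2]
def proj(m,X):
    K,R,t=[np.array(m[k],float) for k in("intrinsics","R","t")]
    p=K@(R@np.array(X,float)+t);return p[:2]/p[2]
def mask(f,lo,hi):return cv2.inRange(cv2.cvtColor(f,cv2.COLOR_RGB2HSV),np.array(lo),np.array(hi))
def blobs(mk,amin):
    cs,_=cv2.findContours(mk,cv2.RETR_EXTERNAL,cv2.CHAIN_APPROX_NONE)
    return sorted([c for c in cs if cv2.contourArea(c)>=amin],key=cv2.contourArea,reverse=True)
def tri(m1,p1,m2,p2):
    c1,d1=ray(m1,*p1);c2,d2=ray(m2,*p2)
    s=np.linalg.lstsq(np.c_[d1,-d2],c2-c1,rcond=None)[0]
    a,b=c1+d1*s[0],c2+d2*s[1];return (a+b)/2,np.linalg.norm(a-b)
def rect(pts):
    (c,(w,h),a)=cv2.minAreaRect(np.float32(pts))
    return np.round(c,1),np.round((w,h),1),round(a,1)
E
python3 - <<'E'
from h import *
f=cv2.imread("pics/top0.png")[:,:,::-1].copy();m=camera_model("top");g=cv2.imread("pics/scene0.png")[:,:,::-1].copy();ms=camera_model("scene")
def P(c,z):return np.array([onz(m,*p[0],z)[:2] for p in c])
for c in blobs(mask(f,(105,150,60),(125,255,255)),300):print("blue",c.mean((0,1)),rect(P(c,10)))
for c in blobs(mask(f,(26,150,120),(34,255,255)),15):print("yel",c.mean((0,1)),rect(P(c,50)))
for c in blobs(mask(f,(8,70,50),(20,220,255)),300):print("brown",c.mean((0,1)),cv2.contourArea(c),rect(P(c,62)))
for nm,ff in(("t",f),("s",g)):
  for c in blobs(mask(ff,(0,180,100),(4,255,255)),15)+blobs(mask(ff,(175,180,100),(180,255,255)),15):print("red",nm,rect(c[:,0]),rect(P(c,160)) if nm=="t" else"")
r=lambda i,x,y,w,h,W,H:cv2.resize(i[y:y+h,x:x+w],(W,H),interpolation=cv2.INTER_CUBIC)
a=np.hstack([r(f,115,195,80,80,400,300+100)[:300],r(f,315,195,95,60,400,300)])
a=np.hstack([cv2.resize(f[195:275,115:195],(300,300),interpolation=2),r(f,310,195,100,60,500,300)])
b=np.hstack([r(g,300,220,100,90,330,300),r(g,190,90,70,80,262,300),r(f,215,185,90,80,208,300)])
cv2.imwrite("pics/crops.png",np.vstack([a,b])[:,:,::-1])
E
```

```text
blue [ 41.45355191 344.70491803] (array([140.7, 687.1]), array([127.7, 168.4]), 89.9)
blue [258.82188841 224.30472103] (array([501.4,  -7.7]), array([173.2, 213.4]), 8.4)
yel [167.43137255 224.74509804] (array([503.3, 285.3]), array([36.8, 56. ]), 81.3)
yel [143.46938776 222.16326531] (array([514.3, 362.7]), array([36.3, 55.8]), 80.4)
yel [164.525 244.55 ] (array([440.5, 294.5]), array([35.6, 34.8]), 88.4)
brown [152.46046512 234.7627907 ] 3038.5 (array([473.8, 332.3]), array([190. , 176.5]), 81.9)
brown [355.79459459 141.27567568] 1205.5 (array([ 761.5, -339.7]), array([152.1, 117.4]), 75.0)
brown [244.55       149.00833333] 938.0 (array([744.8,  32.3]), array([151.1,  75.5]), 15.2)
red t (array([366.5, 233.8]), array([41. ,  3.2]), 2.2) (array([ 447.9, -318. ]), array([118.9,   9.3]), 86.2)
red t (array([ 54., 377.]), array([4., 6.]), 90.0) (array([ 78.6, 571.3]), array([17.1, 10.3]), 88.6)
red s (array([230.2, 111.8]), array([30. ,  4.7]), 51.3)
```

View pics/crops.png

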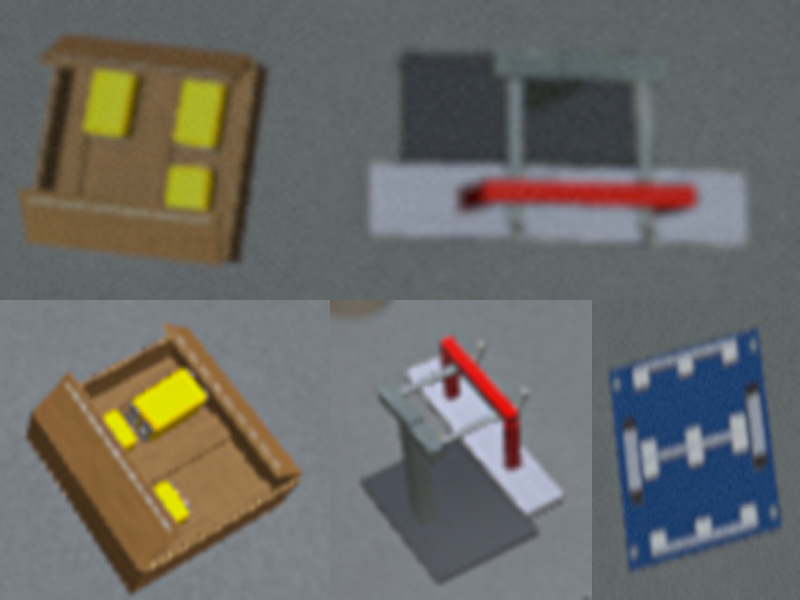

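The grey stand carries the bar by its red handle. The carton holds three packs: two in its right lane and one in the far left. The left near lane is empty, and both flaps lean inward. The jig is clear. Carton yaw is about -8.5°, jig +8.4°, stand about -4°. I'll go above the carton and check with the wrist camera.

```bash
python3 -m crank '[{"grip":0,"x":0.02,"y":-0.025,"z":-0.016},{"grip":0,"x":0.045,"y":-0.055,"z":-0.032},{"grip":0,"x":0.068,"y":-0.083,"z":-0.048},{"grip":0,"x":0.09,"y":-0.11,"z":-0.064},{"grip":0,"x":0.113,"y":-0.139,"z":-0.08}]' 40
for i in 1 2 3; do python3 -m crank '[{"grip":0,"x":0.023,"y":-0.028,"z":0},{"grip":0,"x":0.045,"y":-0.056,"z":0},{"grip":0,"x":0.068,"y":-0.083,"z":0},{"grip":0,"x":0.09,"y":-0.111,"z":0},{"grip":0,"x":0.113,"y":-0.139,"z":0}]' >/dev/null; done
python3 -m crank '[{"grip":0,"x":0.023,"y":-0.028,"z":0,"yaw":0.11},{"grip":0,"x":0.045,"y":-0.056,"z":0,"yaw":0.22},{"grip":0,"x":0.068,"y":-0.083,"z":0,"yaw":0.33},{"grip":0,"x":0.09,"y":-0.111,"z":0,"yaw":0.44},{"grip":0,"x":0.113,"y":-0.139,"z":0,"yaw":0.546}]'
python3 - <<'E'
from h import *
print(state()["ee_pos"],state()["ee_rot"],state()["qpos"].round(1))
m=camera_model("wrist");f=grab_frame("wrist");cv2.imwrite("pics/w1.png",f[:,:,::-1])
print({k:np.array(v).round(3).tolist() for k,v in m.items()})
def P(c,z):return np.array([onz(m,*p[0],z)[:2] for p in c])
for c in blobs(mask(f,(26,150,120),(34,255,255)),100):print("yel",c.mean((0,1)),rect(P(c,42)))
E
```

```text
time_s: 0.52
ee_pos: [272.9, -356.4, 227.5]
ee_rot: [-180.0, 0.0, -8.8]
force: [1.3, 0.5, 0.5]
gripper_width: 61.0
gripper_force: 0.0
[ 272.94536447 -356.41573469  227.49799841] [-1.79960026e+02  3.05686441e-02 -8.84669719e+00] [-54.    6.9 104.9   0.   68.2  44.8]
{'intrinsics': [[310.011, 0.0, 251.743], [0.0, 310.011, 190.624], [0.0, 0.0, 1.0]], 'R': [[-0.154, -0.988, -0.0], [-0.958, 0.149, 0.246], [-0.243, 0.038, -0.969]], 't': [-309.15, 287.404, 469.692]}validation failed for argument at $[0]...
validation failed for argument at $[0]...
validation failed for argument at $[0]...
validation failed for argument at $[0]...
```

View pics/w1.png

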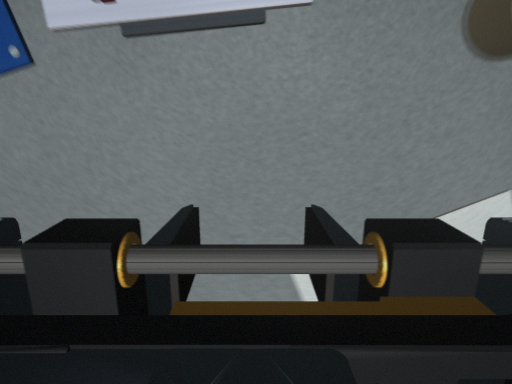

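The validator wants every key in every row. The wrist camera sits ahead of the tool and sees beyond it. Continuing to the carton.

```bash
for i in 1 2 3 4; do python3 -m crank '[{"grip":0,"x":0,"y":-0.035,"z":-0.005,"yaw":0},{"grip":0,"x":0,"y":-0.07,"z":-0.01,"yaw":0},{"grip":0,"x":0,"y":-0.105,"z":-0.015,"yaw":0},{"grip":0,"x":0,"y":-0.14,"z":-0.02,"yaw":0},{"grip":0,"x":0.001,"y":-0.174,"z":-0.025,"yaw":0}]' 40 >/dev/null; done
python3 - <<'E'
from h import *
print(state()["time_s"],state()["ee_pos"],state()["ee_rot"],state()["qpos"].round(1))
m=camera_model("wrist");f=grab_frame("wrist");cv2.imwrite("pics/w2.png",f[:,:,::-1])
np.savez("pics/w2.npz",**{k:np.array(v) for k,v in m.items()})
def P(c,z):return np.array([onz(m,*p[0],z)[:2] for p in c])
for c in blobs(mask(f,(26,150,120),(34,255,255)),100):print("yel",c.mean((0,1)),rect(P(c,42)))
E
```

```text
2.2333 [379.5684216  331.37805117 327.73513954] [ 1.79958019e+02  2.40413319e-02 -8.40693469e+00] [ 39.8   9.1  87.9  -0.   83.1 138.2]
yel [208.62589928  60.66906475] (array([522.1, 369.2]), array([33.6, 61.2]), 80.2)
yel [267.43884892  60.30215827] (array([510.5, 291.2]), array([33.4, 60.9]), 81.7)
yel [267.62 115.6 ] (array([440.9, 301.1]), array([34. , 39.7]), 85.2)
```

View pics/w2.png

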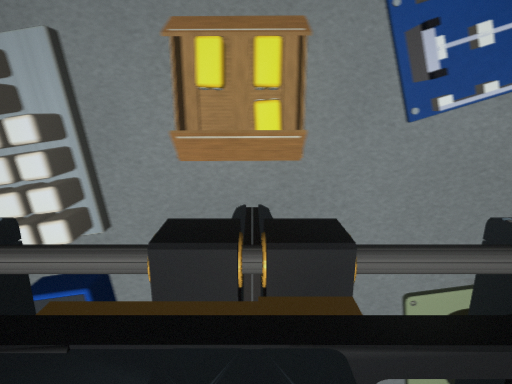

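Run:
```python
from h import *
m=np.load("pics/w2.npz")
f=cv2.imread("pics/w2.png")[:,:,::-1].copy()
c=blobs(mask(f,(8,70,40),(20,230,255))[:200],1500)
for k in c:print(k[:,0].min(0),k[:,0].max(0))
A=onz(m,238,17,62);B=onz(m,240.5,160,62);print(A,B,np.hypot(*(A-B)[:2]),np.degrees(np.arctan2(*(A-B)[1::-1])),(A+B)/2)
for p in((170,17),(306,17),(178,160),(303,160)):print(p,onz(m,*p,62))
ps=np.degrees(-8.5/57.3)*0-8.5;t=np.radians(ps);x=np.array([np.cos(t),np.sin(t)]);y=np.array([-x[1],x[0]]);C=((A+B)/2)[:2]
for p in((522.1,369.2),(510.5,291.2),(440.9,301.1)):d=np.array(p)-C;print("pack in carton",d@x,d@y)
for p,b in(((237,30),A),((240,134),B)):
  # ray vs circle radius 60 about hinge in carton xz
  for a in np.arange(.6,1.3,.05):
    s=1 if b is B else -1
    X=np.r_[b[:2]+s*x*60*np.cos(a),62+60*np.sin(a)];q=proj(m,X)
    if abs(q[1]-p[1])<2.0:print("flap","near" if s>0 else "far",a.round(2),q)
```

```text
[161  15] [310 160]
[563.02322064 321.85520672  62.        ] [387.45162982 346.36737254  62.        ] 177.2744476096894 -7.947890606276028 [475.23742523 334.11128963  62.        ]
(170, 17) [575.27931698 404.68812361  62.        ]
(306, 17) [550.76214456 238.98863417  62.        ]
(178, 160) [400.03865726 431.1850388   62.        ]
(303, 160) [374.85936528 261.51441598  62.        ]
pack in carton 41.16138822532643 41.63002075939784
pack in carton 41.2179382784378 -37.227805751935165
pack in carton -29.08087898173478 -37.724083719273054
flap far 1.1 [236.17843249  30.11674933]
flap near 0.85 [238.96277183 132.84936268]
flap near 0.9 [238.91740515 134.9088259 ]
```

Carton centre is about (474,333), yaw -8.4°, with hinge spacing 177 against 172 nominal. Near flap is at ~0.87 rad and far at ~1.1. I'll lower the closed fingers between the flaps and sweep both ways.

```bash
python3 -m crank '[{"grip":0,"x":0.02,"y":-0.004,"z":0,"yaw":0},{"grip":0,"x":0.045,"y":-0.008,"z":0,"yaw":0},{"grip":0,"x":0.07,"y":-0.012,"z":0,"yaw":0},{"grip":0,"x":0.093,"y":-0.016,"z":0.02,"yaw":0},{"grip":0,"x":0.093,"y":-0.016,"z":0.05,"yaw":0}]'|sed -n 2,4p
python3 -m crank '[{"grip":0,"x":0,"y":0,"z":0.036,"yaw":0},{"grip":0,"x":0,"y":0,"z":0.072,"yaw":0},{"grip":0,"x":0,"y":0,"z":0.108,"yaw":0},{"grip":0,"x":0,"y":0,"z":0.144,"yaw":0},{"grip":0,"x":0,"y":0,"z":0.178,"yaw":0}]'|sed -n 2,4p
python3 -m crank '[{"grip":0,"x":-0.01,"y":0,"z":0,"yaw":0},{"grip":0,"x":-0.022,"y":0,"z":0,"yaw":0},{"grip":0,"x":-0.034,"y":0,"z":0,"yaw":0},{"grip":0,"x":-0.046,"y":0,"z":0,"yaw":0},{"grip":0,"x":-0.058,"y":0,"z":0,"yaw":0}]'|sed -n 2,4p
python3 -m crank '[{"grip":0,"x":-0.012,"y":0,"z":0,"yaw":0},{"grip":0,"x":-0.024,"y":0,"z":0,"yaw":0},{"grip":0,"x":-0.036,"y":0,"z":0,"yaw":0},{"grip":0,"x":-0.048,"y":0,"z":0,"yaw":0},{"grip":0,"x":-0.048,"y":0,"z":0,"yaw":0}]'|sed -n 2,4p
```

```text
ee_pos: [479.4, 332.3, 278.9]
ee_rot: [-179.8, -0.4, -8.6]
force: [0.4, -0.9, 0.3]
ee_pos: [473.7, 330.9, 97.8]
ee_rot: [179.9, 0.0, -8.5]
force: [-0.5, -0.4, -0.5]
ee_pos: [416.5, 341.4, 102.4]
ee_rot: [-179.8, -0.2, -8.5]
force: [1.1, -0.5, 0.2]
ee_pos: [366.4, 347.1, 99.9]
ee_rot: [179.9, 0.1, -8.4]
force: [-0.0, -0.1, 0.2]
```

```bash
python3 -m crank '[{"grip":0,"x":0.03,"y":0,"z":0,"yaw":0},{"grip":0,"x":0.06,"y":0,"z":0,"yaw":0},{"grip":0,"x":0.09,"y":0,"z":0,"yaw":0},{"grip":0,"x":0.11,"y":0,"z":0,"yaw":0},{"grip":0,"x":0.125,"y":0,"z":0,"yaw":0}]'|sed -n 2,4p
python3 -m crank '[{"grip":0,"x":0.012,"y":0,"z":0,"yaw":0},{"grip":0,"x":0.024,"y":0,"z":0,"yaw":0},{"grip":0,"x":0.036,"y":0,"z":0,"yaw":0},{"grip":0,"x":0.048,"y":0,"z":0,"yaw":0},{"grip":0,"x":0.06,"y":0,"z":0,"yaw":0}]'|sed -n 2,4p
python3 -m crank '[{"grip":0,"x":0.01,"y":0,"z":0,"yaw":0},{"grip":0,"x":0.02,"y":0,"z":0,"yaw":0},{"grip":0,"x":0.03,"y":0,"z":0,"yaw":0},{"grip":0,"x":0.032,"y":0,"z":0,"yaw":0},{"grip":0,"x":0.032,"y":0,"z":0,"yaw":0}]'|sed -n 2,4p
python3 -m crank '[{"grip":0.05,"x":-0.02,"y":0,"z":-0.02,"yaw":0},{"grip":0.05,"x":-0.05,"y":0,"z":-0.04,"yaw":0},{"grip":0.05,"x":-0.08,"y":0,"z":-0.06,"yaw":0},{"grip":0.05,"x":-0.11,"y":0,"z":-0.08,"yaw":0},{"grip":0.05,"x":-0.14,"y":0,"z":-0.1,"yaw":0}]'|sed -n 2,4p
python3 -m crank '[{"grip":0.05,"x":-0.02,"y":0,"z":-0.01,"yaw":0},{"grip":0.05,"x":-0.04,"y":0,"z":-0.02,"yaw":0},{"grip":0.05,"x":-0.05,"y":0,"z":-0.03,"yaw":0},{"grip":0.05,"x":-0.05,"y":0,"z":-0.03,"yaw":0},{"grip":0.05,"x":-0.05,"y":0,"z":-0.03,"yaw":0}]'|sed -n 2,4p
python3 - <<'E'
from h import *
print(state()["time_s"],state()["ee_pos"],state()["ee_rot"],state()["gripper_width"])
m=camera_model("wrist");f=grab_frame("wrist");cv2.imwrite("pics/w3.png",f[:,:,::-1])
np.savez("pics/w3.npz",**{k:np.array(v) for k,v in m.items()})
def P(c,z):return np.array([onz(m,*p[0],z)[:2] for p in c])
for c in blobs(mask(f,(26,150,120),(34,255,255)),100):print("yel",c.mean((0,1)),rect(P(c,42)))
E
```

```text
ee_pos: [495.0, 328.5, 99.6]
ee_rot: [-180.0, -0.0, -8.6]
force: [0.4, -0.6, 0.1]
ee_pos: [552.4, 319.9, 99.7]
ee_rot: [180.0, 0.1, -8.5]
force: [-1.3, 0.6, -1.2]
ee_pos: [584.9, 315.1, 99.9]
ee_rot: [-180.0, -0.0, -8.5]
force: [-0.1, -0.2, -0.1]
ee_pos: [443.6, 335.9, 200.8]
ee_rot: [180.0, 0.0, -8.5]
force: [1.4, -0.2, 0.8]
ee_pos: [396.4, 343.6, 230.5]
ee_rot: [-179.9, -0.1, -8.4]
force: [-0.7, -0.6, -0.6]
6.0333 [396.38292119 343.63509205 230.51982449] [-1.79936023e+02 -1.05559078e-01 -8.43523602e+00] 50.07134362575746
yel [288.16292135  61.03370787] (array([509.8, 289.7]), array([33.3, 61.2]), 81.2)
yel [212.91573034  61.46067416] (array([521.5, 367.5]), array([32.6, 61.4]), 80.5)
yel [287.62962963 140.38271605] (array([429.6, 300.3]), array([33.1, 62.5]), 83.8)
```

View pics/w3.png

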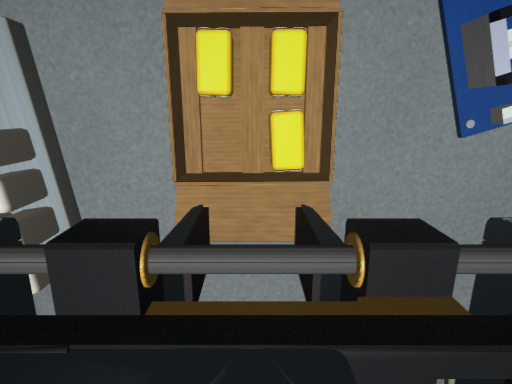

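Both flaps are folded well back, and the three packs are fully visible at (288,61), (213,61) and (287,140). Picking the near right one.

```bash
cat >> h.py <<'E'
def to(x,y,z,yaw=None):
    s=state();p=s["ee_pos"];t=np.radians(s["ee_rot"][2]);d=np.array([x,y,z])-p
    dy=0 if yaw is None else -np.radians(yaw-s["ee_rot"][2])
    print("shift x %.1f y %.1f z %.1f mm yaw %.3f"%(d[0]*np.cos(t)+d[1]*np.sin(t),d[0]*np.sin(t)-d[1]*np.cos(t),-d[2],dy),"at",p.round(1),s["ee_rot"].round(1),"t %.1f"%s["time_s"],"w %.1f"%s["gripper_width"],"F",s["force"].round(1))
E
python3 -m crank '[{"grip":0.054,"x":0.02,"y":0.019,"z":0,"yaw":0},{"grip":0.054,"x":0.039,"y":0.038,"z":0.01,"yaw":0},{"grip":0.054,"x":0.039,"y":0.038,"z":0.04,"yaw":0},{"grip":0.054,"x":0.039,"y":0.038,"z":0.08,"yaw":0},{"grip":0.054,"x":0.039,"y":0.038,"z":0.12,"yaw":0}]' 25 >/dev/null
python3 -m crank '[{"grip":0.054,"x":0,"y":0,"z":0.02,"yaw":0},{"grip":0.054,"x":0,"y":0,"z":0.04,"yaw":0},{"grip":0.054,"x":0,"y":0,"z":0.06,"yaw":0},{"grip":0.054,"x":0,"y":0,"z":0.075,"yaw":0},{"grip":0.054,"x":0,"y":0,"z":0.081,"yaw":0}]'|sed -n 2,6p
python3 -m crank '[{"grip":0.054,"x":0,"y":0,"z":0,"yaw":0},{"grip":0.03,"x":0,"y":0,"z":0,"yaw":0},{"grip":0.03,"x":0,"y":0,"z":0,"yaw":0},{"grip":0.03,"x":0,"y":0,"z":0,"yaw":0},{"grip":0.03,"x":0,"y":0,"z":0,"yaw":0}]'
python3 -m crank '[{"grip":0.03,"x":0,"y":0,"z":-0.01,"yaw":0},{"grip":0.03,"x":0,"y":0,"z":-0.03,"yaw":0},{"grip":0.03,"x":0,"y":0,"z":-0.06,"yaw":0},{"grip":0.03,"x":0,"y":0,"z":-0.09,"yaw":0},{"grip":0.03,"x":0,"y":0,"z":-0.12,"yaw":0}]'
python3 -c "
from h import *
to(400,-20,260,8.4)"
```

```text
ee_pos: [428.3, 298.3, 26.1]
ee_rot: [179.7, 0.2, -8.6]
force: [-11.7, -12.0, 53.5]
gripper_width: 54.2
gripper_force: 26.0
time_s: 7.33
ee_pos: [429.1, 299.8, 28.8]
ee_rot: [180.0, -0.0, -8.5]
force: [0.1, -0.1, -2.7]
gripper_width: 38.2
gripper_force: 25.0
time_s: 7.75
ee_pos: [428.6, 299.8, 150.7]
ee_rot: [180.0, 0.0, -8.5]
force: [0.5, -0.2, -2.3]
gripper_width: 37.9
gripper_force: 25.0
shift x 18.9 y 320.5 z -109.3 mm yaw -0.295 at [428.6 299.8 150.7] [180.    0.   -8.5] t 7.8 w 37.9 F [ 0.5 -0.2 -2.3]
```

```bash
python3 -m crank '[{"grip":0.03,"x":0,"y":0.02,"z":-0.025,"yaw":0},{"grip":0.03,"x":0.003,"y":0.05,"z":-0.05,"yaw":0},{"grip":0.03,"x":0.006,"y":0.085,"z":-0.07,"yaw":0},{"grip":0.03,"x":0.009,"y":0.12,"z":-0.09,"yaw":0},{"grip":0.03,"x":0.01,"y":0.155,"z":-0.109,"yaw":0}]'>/dev/null
python3 -m crank '[{"grip":0.03,"x":0,"y":0.036,"z":0,"yaw":-0.06},{"grip":0.03,"x":0.003,"y":0.072,"z":0,"yaw":-0.12},{"grip":0.03,"x":0.006,"y":0.108,"z":0,"yaw":-0.18},{"grip":0.03,"x":0.009,"y":0.14,"z":0,"yaw":-0.24},{"grip":0.03,"x":0.009,"y":0.165,"z":0,"yaw":-0.295}]'>/dev/null
python3 -m crank '[{"grip":0.03,"x":0,"y":0,"z":0,"yaw":0},{"grip":0.03,"x":0,"y":0,"z":0,"yaw":0},{"grip":0.03,"x":0,"y":0,"z":0,"yaw":0},{"grip":0.03,"x":0,"y":0,"z":0,"yaw":0},{"grip":0.03,"x":0,"y":0,"z":0,"yaw":0}]'
python3 - <<'E'
from h import *
to(501,-7,260,8.4)
m=camera_model("wrist");f=grab_frame("wrist");cv2.imwrite("pics/w4.png",f[:,:,::-1])
np.savez("pics/w4.npz",**{k:np.array(v) for k,v in m.items()})
def P(c,z):return np.array([onz(m,*p[0],z)[:2] for p in c])
for c in blobs(mask(f,(105,130,50),(125,255,255)),600):
    b=cv2.boxPoints(cv2.minAreaRect(c));print("blue",c.mean((0,1)),b.round(0).tolist(),rect(P(c,10)))
E
```

```text
time_s: 9.0
ee_pos: [400.6, -18.3, 258.0]
ee_rot: [-180.0, -0.0, 8.5]
force: [1.3, 0.2, -2.1]
gripper_width: 37.9
gripper_force: 25.0
shift x 101.0 y 3.6 z -2.0 mm yaw 0.002 at [400.6 -18.3 258. ] [-180.    -0.     8.5] t 9.0 w 37.9 F [ 1.3  0.2 -2.1]
blue [255.66484375  68.03359375] [[162.0, 155.0], [162.0, 3.0], [348.0, 3.0], [348.0, 155.0]] (array([504.1,  -6.2]), array([178.1, 218.5]), 8.5)
```

View pics/w4.png

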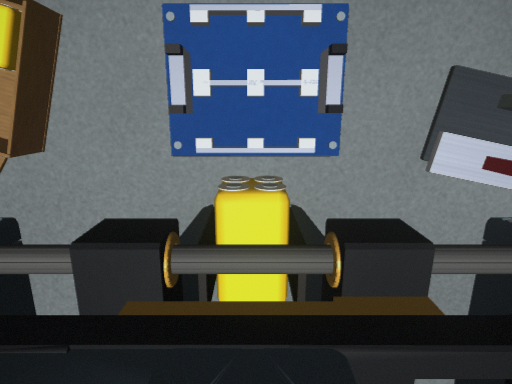

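Run:
```python
from h import *
m=np.load("pics/w4.npz");t=np.radians(8.5);x=np.array([np.cos(t),np.sin(t)]);y=np.array([-x[1],x[0]])
p=np.array([400.6,-18.3])
for u,v,z in((252,190,268),(252,178,252)):
    d=onz(m,u,v,z)[:2]-p;print(d@x,d@y)
for a in(40,-40):
  for b in(32,-32):
    q=np.array([504.1,-6.2])+a*x+b*y;print(a,b,q.round(1));to(*q,120,8.5)
```

```text
32.65264039844687 0.4623791876347694
35.277845311934 0.4480570897314243
40 32 [538.9  31.4]
shift x 144.2 y -28.7 z 138.0 mm yaw 0.000 at [400.6 -18.4 258. ] [-180.     0.     8.5] t 9.1 w 38.0 F [-0.4  0.5 -2.4]
40 -32 [548.4 -31.9]
shift x 144.2 y 35.3 z 138.0 mm yaw 0.000 at [400.6 -18.4 258. ] [-180.     0.     8.5] t 9.1 w 38.0 F [-0.4  0.5 -2.4]
-40 32 [459.8  19.5]
shift x 64.2 y -28.7 z 138.0 mm yaw 0.000 at [400.6 -18.4 258. ] [-180.     0.     8.5] t 9.1 w 38.0 F [-0.4  0.5 -2.4]
-40 -32 [469.3 -43.8]
shift x 64.2 y 35.3 z 138.0 mm yaw 0.000 at [400.6 -18.4 258. ] [-180.     0.     8.5] t 9.1 w 38.0 F [-0.4  0.5 -2.4]
```

Pack is centred in the grip, and the jig is at (504.1,-6.2), 8.5°. Placing in the far right pocket.

```bash
python3 -m crank '[{"grip":0.03,"x":0.03,"y":0.007,"z":0.01,"yaw":0},{"grip":0.03,"x":0.065,"y":0.016,"z":0.02,"yaw":0},{"grip":0.03,"x":0.1,"y":0.025,"z":0.03,"yaw":0},{"grip":0.03,"x":0.13,"y":0.032,"z":0.05,"yaw":0},{"grip":0.03,"x":0.144,"y":0.035,"z":0.08,"yaw":0}]'>/dev/null
python3 -m crank '[{"grip":0.03,"x":0,"y":0,"z":0.03,"yaw":0},{"grip":0.03,"x":0,"y":0,"z":0.06,"yaw":0},{"grip":0.03,"x":0,"y":0,"z":0.08,"yaw":0},{"grip":0.03,"x":0,"y":0,"z":0.09,"yaw":0},{"grip":0.03,"x":0,"y":0,"z":0.095,"yaw":0}]'>/dev/null
python3 -m crank '[{"grip":0.03,"x":0,"y":0,"z":0,"yaw":0},{"grip":0.03,"x":0,"y":0,"z":0,"yaw":0},{"grip":0.03,"x":0,"y":0,"z":0,"yaw":0},{"grip":0.03,"x":0,"y":0,"z":0,"yaw":0},{"grip":0.03,"x":0,"y":0,"z":0,"yaw":0}]'>/dev/null
python3 -c "
from h import *
to(548.4,-31.9,36.5,8.5)"
```

```text
shift x -0.2 y -1.1 z 47.6 mm yaw -0.002 at [548.7 -32.9  84.1] [ 1.8e+02 -1.0e-01  8.4e+00] t 10.3 w 37.6 F [ 0.2  0.5 -1.2]
```

```bash
python3 -m crank '[{"grip":0.03,"x":0,"y":-0.001,"z":0.012,"yaw":0},{"grip":0.03,"x":0,"y":-0.001,"z":0.024,"yaw":0},{"grip":0.03,"x":0,"y":-0.001,"z":0.036,"yaw":0},{"grip":0.03,"x":0,"y":-0.001,"z":0.044,"yaw":0},{"grip":0.03,"x":0,"y":-0.001,"z":0.047,"yaw":0}]'
python3 -m crank '[{"grip":0.03,"x":0,"y":0,"z":0,"yaw":0},{"grip":0.03,"x":0,"y":0,"z":0,"yaw":0},{"grip":0.046,"x":0,"y":0,"z":0,"yaw":0},{"grip":0.046,"x":0,"y":0,"z":0,"yaw":0},{"grip":0.046,"x":0,"y":0,"z":0,"yaw":0}]'
python3 -m crank '[{"grip":0.046,"x":0,"y":0,"z":-0.01,"yaw":0},{"grip":0.046,"x":0,"y":0,"z":-0.03,"yaw":0},{"grip":0.046,"x":0,"y":0,"z":-0.06,"yaw":0},{"grip":0.046,"x":0,"y":0,"z":-0.095,"yaw":0},{"grip":0.046,"x":0,"y":0,"z":-0.13,"yaw":0}]'
python3 -c "
from h import *
f=grab_frame('top');m=camera_model('top')
for c in blobs(mask(f,(26,150,120),(34,255,255)),15):print('yel',c.mean((0,1)),rect([onz(m,*p[0],42)[:2] for p in c]))
to(396,343,230,-8.5)"
```

```text
time_s: 10.72
ee_pos: [547.4, -31.9, 35.2]
ee_rot: [-180.0, 0.1, 8.4]
force: [0.2, -0.3, -2.8]
gripper_width: 37.8
gripper_force: 25.0
time_s: 11.13
ee_pos: [548.6, -32.0, 36.8]
ee_rot: [180.0, -0.1, 8.4]
force: [-0.2, 0.2, 0.5]
gripper_width: 45.7
gripper_force: 0.0
time_s: 11.55
ee_pos: [547.5, -31.8, 168.1]
ee_rot: [180.0, 0.0, 8.4]
force: [1.0, 0.6, 0.8]
gripper_width: 45.8
gripper_force: 0.0
yel [167.85185185 223.53703704] (array([508.1, 286.8]), array([37.3, 63.7]), 82.3)
yel [143.72222222 220.90740741] (array([519.3, 363.9]), array([36.6, 64.5]), 80.0)
yel [267.36666667 214.53333333] (array([528.4, -34.7]), array([32.4, 22.8]), 88.4)
shift x -99.4 y -393.9 z -54.2 mm yaw 0.295 at [552.  -32.2 175.8] [179.8  -0.8   8.4] t 11.6 w 45.9 F [ 3.3 -0.1  5. ]
```

```bash
python3 -m crank '[{"grip":0.046,"x":0,"y":-0.025,"z":-0.01,"yaw":0.059},{"grip":0.046,"x":0,"y":-0.06,"z":-0.02,"yaw":0.118},{"grip":0.046,"x":0,"y":-0.1,"z":-0.03,"yaw":0.177},{"grip":0.046,"x":0,"y":-0.14,"z":-0.03,"yaw":0.236},{"grip":0.054,"x":0,"y":-0.18,"z":-0.03,"yaw":0.295}]'>/dev/null
python3 -m crank '[{"grip":0.054,"x":0,"y":-0.035,"z":0,"yaw":0},{"grip":0.054,"x":0,"y":-0.07,"z":0,"yaw":0},{"grip":0.054,"x":0,"y":-0.105,"z":0,"yaw":0},{"grip":0.054,"x":0,"y":-0.13,"z":0,"yaw":0},{"grip":0.054,"x":0,"y":-0.14,"z":0,"yaw":0}]'>/dev/null
python3 -c "
from h import *
f=grab_frame('top');m=camera_model('top')
for c in blobs(mask(f,(26,150,120),(34,255,255)),15):print('yel',c.mean((0,1)),rect([onz(m,*p[0],42)[:2] for p in c]))
to(521.5,367.5,150,-8.9)"
```

```text
yel [266.21568627 209.19607843] (array([546.1, -32.7]), array([61.2, 34.8]), 8.4)
yel [143.19444444 218.80555556] (array([522.5, 363.6]), array([37.1, 39.8]), 78.9)
yel [171.61111111 220.27777778] (array([518.8, 272.8]), array([26.1, 14.2]), 18.7)
shift x -32.3 y -75.4 z 46.3 mm yaw 0.010 at [542.6 288.2 196.3] [-1.799e+02 -1.000e-01 -8.300e+00] t 12.5 w 54.2 F [1.6 1.1 0. ]
```

```bash
python3 -m crank '[{"grip":0.054,"x":-0.01,"y":-0.025,"z":0.01,"yaw":0},{"grip":0.054,"x":-0.022,"y":-0.05,"z":0.02,"yaw":0},{"grip":0.054,"x":-0.032,"y":-0.0755,"z":0.05,"yaw":0},{"grip":0.054,"x":-0.032,"y":-0.0755,"z":0.08,"yaw":0},{"grip":0.054,"x":-0.032,"y":-0.0755,"z":0.11,"yaw":0}]'>/dev/null
python3 -m crank '[{"grip":0.054,"x":0,"y":0,"z":0.02,"yaw":0},{"grip":0.054,"x":0,"y":0,"z":0.035,"yaw":0},{"grip":0.054,"x":0,"y":0,"z":0.045,"yaw":0},{"grip":0.054,"x":0,"y":0,"z":0.05,"yaw":0},{"grip":0.054,"x":0,"y":0,"z":0.053,"yaw":0}]'|sed -n 2,6p
python3 -m crank '[{"grip":0.054,"x":0,"y":0,"z":0,"yaw":0},{"grip":0.03,"x":0,"y":0,"z":0,"yaw":0},{"grip":0.03,"x":0,"y":0,"z":0,"yaw":0},{"grip":0.03,"x":0,"y":0,"z":0,"yaw":0},{"grip":0.03,"x":0,"y":0,"z":0,"yaw":0}]'
```

```text
ee_pos: [522.1, 363.3, 32.9]
ee_rot: [180.0, -0.0, -8.5]
force: [0.0, 0.7, 0.5]
gripper_width: 53.8
gripper_force: 0.0
time_s: 13.73
ee_pos: [522.4, 364.6, 34.0]
ee_rot: [-179.9, -0.1, -8.5]
force: [-0.7, 1.5, 2.9]
gripper_width: 38.0
gripper_force: 25.0
```

```bash
python3 -m crank '[{"grip":0.03,"x":0,"y":0,"z":-0.01,"yaw":0},{"grip":0.03,"x":0,"y":0,"z":-0.03,"yaw":0},{"grip":0.03,"x":0,"y":0,"z":-0.06,"yaw":0},{"grip":0.03,"x":0,"y":0,"z":-0.09,"yaw":0},{"grip":0.03,"x":0,"y":0,"z":-0.12,"yaw":0}]'
python3 -m crank '[{"grip":0.03,"x":0.003,"y":0.02,"z":0,"yaw":0},{"grip":0.03,"x":0.01,"y":0.05,"z":0,"yaw":0},{"grip":0.03,"x":0.018,"y":0.085,"z":0,"yaw":0},{"grip":0.03,"x":0.025,"y":0.12,"z":0,"yaw":0},{"grip":0.03,"x":0.032,"y":0.155,"z":0,"yaw":0}]'>/dev/null
python3 -m crank '[{"grip":0.03,"x":0.007,"y":0.036,"z":0,"yaw":-0.06},{"grip":0.03,"x":0.014,"y":0.072,"z":0,"yaw":-0.12},{"grip":0.03,"x":0.021,"y":0.108,"z":0,"yaw":-0.18},{"grip":0.03,"x":0.028,"y":0.144,"z":0,"yaw":-0.24},{"grip":0.03,"x":0.034,"y":0.172,"z":0,"yaw":-0.297}]'>/dev/null
python3 -m crank '[{"grip":0.03,"x":0,"y":0,"z":0,"yaw":0},{"grip":0.03,"x":0,"y":0,"z":0.02,"yaw":0},{"grip":0.03,"x":0,"y":0,"z":0.04,"yaw":0},{"grip":0.03,"x":0,"y":0,"z":0.055,"yaw":0},{"grip":0.03,"x":0,"y":0,"z":0.06,"yaw":0}]'>/dev/null
python3 - <<'E'
from h import *
to(538.9,31.4,41,8.5)
s=state();m=camera_model("wrist");f=grab_frame("wrist");cv2.imwrite("pics/w5.png",f[:,:,::-1])
np.savez("pics/w5.npz",p=s["ee_pos"],**{k:np.array(v) for k,v in m.items()})
E
```

```text
time_s: 14.15
ee_pos: [521.2, 363.6, 154.3]
ee_rot: [179.9, 0.0, -8.5]
force: [0.8, 0.1, -1.4]
gripper_width: 37.9
gripper_force: 25.0
shift x 2.0 y 0.0 z 50.0 mm yaw 0.000 at [536.9  31.1  91. ] [-180.     0.3    8.5] t 15.4 w 38.0 F [-0.5  0.2 -1.8]
```

View pics/w5.png

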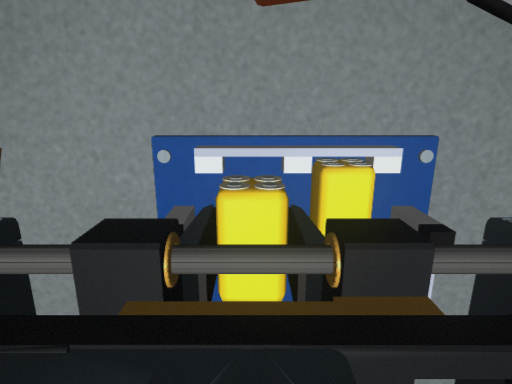

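The first pack sits in its pocket at (342,200), and the held pack is centred over the far left pocket. Lowering.

```bash
python3 -m crank '[{"grip":0.03,"x":0.001,"y":0,"z":0.012,"yaw":0},{"grip":0.03,"x":0.001,"y":0,"z":0.024,"yaw":0},{"grip":0.03,"x":0.001,"y":0,"z":0.036,"yaw":0},{"grip":0.03,"x":0.001,"y":0,"z":0.046,"yaw":0},{"grip":0.03,"x":0.001,"y":0,"z":0.0495,"yaw":0}]'
python3 -m crank '[{"grip":0.03,"x":0,"y":0,"z":0,"yaw":0},{"grip":0.03,"x":0,"y":0,"z":0,"yaw":0},{"grip":0.046,"x":0,"y":0,"z":0,"yaw":0},{"grip":0.046,"x":0,"y":0,"z":0,"yaw":0},{"grip":0.046,"x":0,"y":0,"z":0,"yaw":0}]'
python3 -m crank '[{"grip":0.046,"x":0,"y":0,"z":-0.01,"yaw":0},{"grip":0.046,"x":0,"y":0,"z":-0.03,"yaw":0},{"grip":0.046,"x":0,"y":0,"z":-0.06,"yaw":0},{"grip":0.046,"x":0,"y":0,"z":-0.095,"yaw":0},{"grip":0.046,"x":0,"y":0,"z":-0.13,"yaw":0}]'>/dev/null
python3 -m crank '[{"grip":0.054,"x":-0.01,"y":-0.025,"z":-0.01,"yaw":0.059},{"grip":0.054,"x":-0.025,"y":-0.05,"z":-0.02,"yaw":0.118},{"grip":0.054,"x":-0.035,"y":-0.075,"z":-0.03,"yaw":0.177},{"grip":0.054,"x":-0.045,"y":-0.095,"z":-0.035,"yaw":0.236},{"grip":0.054,"x":-0.055,"y":-0.12,"z":-0.035,"yaw":0.295}]'>/dev/null
python3 -c "
from h import *
f=grab_frame('top');m=camera_model('top')
for c in blobs(mask(f,(26,150,120),(34,255,255)),15):print('yel',c.mean((0,1)),rect([onz(m,*p[0],42)[:2] for p in c]))
to(509.8,289.7,120,-8.9)"
```

```text
time_s: 15.87
ee_pos: [539.4, 31.3, 42.9]
ee_rot: [-180.0, 0.1, 8.5]
force: [-0.7, 0.1, -1.0]
gripper_width: 37.6
gripper_force: 25.0
time_s: 16.28
ee_pos: [540.4, 31.0, 44.3]
ee_rot: [180.0, -0.1, 8.5]
force: [-0.5, 0.2, 0.7]
gripper_width: 46.1
gripper_force: 0.0
yel [266.21568627 209.19607843] (array([546.2, -32.5]), array([61., 35.]), 9.1)
yel [246.92307692 212.51923077] (array([536.2,  30.1]), array([62.2, 33.9]), 8.6)
shift x 23.0 y -149.2 z 90.3 mm yaw 0.005 at [464.8 145.6 210.3] [-179.8    0.    -8.6] t 17.2 w 54.4 F [-2.7  3.  -0.2]
```

```bash
python3 -m crank '[{"grip":0.054,"x":-0.017,"y":-0.033,"z":0,"yaw":0},{"grip":0.054,"x":-0.034,"y":-0.066,"z":0,"yaw":0},{"grip":0.054,"x":-0.05,"y":-0.099,"z":-0.01,"yaw":0},{"grip":0.054,"x":-0.068,"y":-0.13,"z":-0.02,"yaw":0},{"grip":0.054,"x":-0.08,"y":-0.15,"z":-0.02,"yaw":0}]'>/dev/null
python3 -m crank '[{"grip":0.054,"x":0,"y":0,"z":0,"yaw":0},{"grip":0.054,"x":0,"y":0,"z":0,"yaw":0},{"grip":0.054,"x":0,"y":0,"z":0,"yaw":0},{"grip":0.054,"x":0,"y":0,"z":0,"yaw":0},{"grip":0.054,"x":0,"y":0,"z":0,"yaw":0}]'>/dev/null
python3 - <<'E'
from h import *
m=camera_model("wrist");f=grab_frame("wrist");cv2.imwrite("pics/w6.png",f[:,:,::-1])
for c in blobs(mask(f,(26,150,120),(34,255,255)),100):
  r=rect([onz(m,*p[0],42)[:2] for p in c]);print("yel",c.mean((0,1)),r);to(*r[0],120,-8.5)
E
```

```text
yel [248.88571429  80.86857143] (array([510.5, 289.5]), array([33.2, 61.7]), 80.9)
shift x 100.4 y -3.7 z 108.4 mm yaw 0.001 at [410.7 300.6 228.4] [180.    0.   -8.5] t 18.1 w 53.9 F [0.  0.  0.9]
yel [499.13076923  20.54615385] (array([530.4,  32.7]), array([43.6, 24.4]), 3.1)
shift x 157.9 y 247.4 z 108.4 mm yaw 0.001 at [410.7 300.6 228.4] [180.    0.   -8.5] t 18.1 w 53.9 F [0.  0.  0.9]
```

```bash
python3 -m crank '[{"grip":0.054,"x":0.03,"y":-0.002,"z":0.01,"yaw":0},{"grip":0.054,"x":0.065,"y":-0.003,"z":0.02,"yaw":0},{"grip":0.054,"x":0.1,"y":-0.004,"z":0.04,"yaw":0},{"grip":0.054,"x":0.1,"y":-0.004,"z":0.08,"yaw":0},{"grip":0.054,"x":0.1,"y":-0.004,"z":0.12,"yaw":0}]'>/dev/null
python3 -m crank '[{"grip":0.054,"x":0,"y":0,"z":0.03,"yaw":0},{"grip":0.054,"x":0,"y":0,"z":0.05,"yaw":0},{"grip":0.054,"x":0,"y":0,"z":0.065,"yaw":0},{"grip":0.054,"x":0,"y":0,"z":0.073,"yaw":0},{"grip":0.054,"x":0,"y":0,"z":0.076,"yaw":0}]'|sed -n 2,6p
python3 -m crank '[{"grip":0.054,"x":0,"y":0,"z":0,"yaw":0},{"grip":0.03,"x":0,"y":0,"z":0,"yaw":0},{"grip":0.03,"x":0,"y":0,"z":0,"yaw":0},{"grip":0.03,"x":0,"y":0,"z":0,"yaw":0},{"grip":0.03,"x":0,"y":0,"z":0,"yaw":0}]'
```

```text
ee_pos: [509.4, 290.0, 31.0]
ee_rot: [179.9, 0.1, -8.4]
force: [-0.4, -0.3, 0.0]
gripper_width: 54.2
gripper_force: 0.0
time_s: 19.3
ee_pos: [510.4, 290.9, 33.7]
ee_rot: [-180.0, -0.1, -8.4]
force: [0.1, -2.1, 5.0]
gripper_width: 38.1
gripper_force: 25.0
```

```bash
python3 -m crank '[{"grip":0.03,"x":0,"y":0,"z":-0.01,"yaw":0},{"grip":0.03,"x":0,"y":0,"z":-0.03,"yaw":0},{"grip":0.03,"x":0,"y":0,"z":-0.06,"yaw":0},{"grip":0.03,"x":0,"y":0,"z":-0.09,"yaw":0},{"grip":0.03,"x":0,"y":0,"z":-0.12,"yaw":0}]'
python3 -m crank '[{"grip":0.03,"x":0,"y":0.02,"z":0,"yaw":0},{"grip":0.03,"x":-0.002,"y":0.045,"z":0,"yaw":0},{"grip":0.03,"x":-0.003,"y":0.07,"z":0,"yaw":0},{"grip":0.03,"x":-0.004,"y":0.1,"z":0,"yaw":0},{"grip":0.03,"x":-0.005,"y":0.13,"z":0,"yaw":0}]'>/dev/null
python3 -m crank '[{"grip":0.03,"x":-0.001,"y":0.03,"z":0,"yaw":-0.06},{"grip":0.03,"x":-0.002,"y":0.06,"z":0,"yaw":-0.12},{"grip":0.03,"x":-0.003,"y":0.09,"z":0,"yaw":-0.18},{"grip":0.03,"x":-0.004,"y":0.12,"z":0,"yaw":-0.24},{"grip":0.03,"x":-0.005,"y":0.146,"z":0,"yaw":-0.295}]'>/dev/null
python3 -m crank '[{"grip":0.03,"x":0,"y":0,"z":0,"yaw":0},{"grip":0.03,"x":0,"y":0,"z":0.02,"yaw":0},{"grip":0.03,"x":0,"y":0,"z":0.04,"yaw":0},{"grip":0.03,"x":0,"y":0,"z":0.055,"yaw":0},{"grip":0.03,"x":0,"y":0,"z":0.06,"yaw":0}]'>/dev/null
python3 -m crank '[{"grip":0.03,"x":0,"y":0,"z":0,"yaw":0},{"grip":0.03,"x":0,"y":0,"z":0,"yaw":0},{"grip":0.03,"x":0,"y":0,"z":0,"yaw":0},{"grip":0.03,"x":0,"y":0,"z":0,"yaw":0},{"grip":0.03,"x":0,"y":0,"z":0,"yaw":0}]'>/dev/null
python3 - <<'E'
from h import *
to(459.8,19.5,41,8.5)
f=grab_frame("wrist");cv2.imwrite("pics/w7.png",f[:,:,::-1])
E
```

```text
time_s: 19.72
ee_pos: [509.2, 291.1, 153.9]
ee_rot: [180.0, 0.0, -8.4]
force: [-0.2, 1.0, -2.8]
gripper_width: 38.1
gripper_force: 25.0
shift x -0.5 y -0.0 z 52.2 mm yaw 0.000 at [460.3  19.5  93.2] [ 1.8e+02 -1.0e-01  8.5e+00] t 21.4 w 37.8 F [ 0.8  0.3 -1.6]
```

View pics/w7.png

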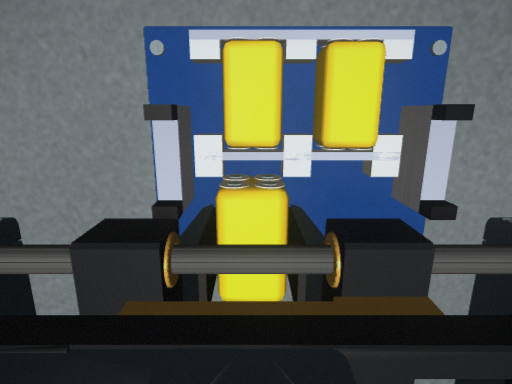

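Two packs are seated at (253,95) and (350,95), and the third is centred over the near left pocket. Placing it, then measuring the bar.

```bash
python3 -m crank '[{"grip":0.03,"x":0,"y":0,"z":0.012,"yaw":0},{"grip":0.03,"x":0,"y":0,"z":0.024,"yaw":0},{"grip":0.03,"x":0,"y":0,"z":0.036,"yaw":0},{"grip":0.03,"x":0,"y":0,"z":0.047,"yaw":0},{"grip":0.03,"x":0,"y":0,"z":0.052,"yaw":0}]'
python3 -m crank '[{"grip":0.03,"x":0,"y":0,"z":0,"yaw":0},{"grip":0.03,"x":0,"y":0,"z":0,"yaw":0},{"grip":0.046,"x":0,"y":0,"z":0,"yaw":0},{"grip":0.046,"x":0,"y":0,"z":0,"yaw":0},{"grip":0.046,"x":0,"y":0,"z":0,"yaw":0}]'
python3 -m crank '[{"grip":0.046,"x":0,"y":0,"z":-0.01,"yaw":0},{"grip":0.046,"x":0,"y":0,"z":-0.03,"yaw":0},{"grip":0.046,"x":0,"y":0,"z":-0.06,"yaw":0},{"grip":0.046,"x":0,"y":0,"z":-0.095,"yaw":0},{"grip":0.046,"x":0,"y":0,"z":-0.13,"yaw":0}]'>/dev/null
python3 -m crank '[{"grip":0.046,"x":-0.02,"y":0,"z":-0.02,"yaw":0},{"grip":0.046,"x":-0.045,"y":0,"z":-0.04,"yaw":0},{"grip":0.046,"x":-0.07,"y":0,"z":-0.06,"yaw":0},{"grip":0.046,"x":-0.09,"y":0,"z":-0.08,"yaw":0},{"grip":0.046,"x":-0.1,"y":0,"z":-0.1,"yaw":0}]'>/dev/null
python3 -m crank '[{"grip":0.046,"x":0,"y":0,"z":0,"yaw":0},{"grip":0.046,"x":0,"y":0,"z":0,"yaw":0},{"grip":0.046,"x":0,"y":0,"z":0,"yaw":0},{"grip":0.046,"x":0,"y":0,"z":0,"yaw":0},{"grip":0.046,"x":0,"y":0,"z":0,"yaw":0}]'>/dev/null
python3 - <<'E'
from h import *
m=camera_model("wrist");f=grab_frame("wrist")
t=np.radians(8.5);x=np.array([np.cos(t),np.sin(t)]);y=np.array([-x[1],x[0]])
for c in blobs(mask(f,(26,150,120),(34,255,255)),100):
  r=rect([onz(m,*p[0],48)[:2] for p in c]);d=r[0]-np.array([504.1,-6.2]);print("yel in jig",d@x,d@y,r)
mt,ms=camera_model("top"),camera_model("scene");T,S=grab_frame("top"),grab_frame("scene")
def ends(f,box):
  mk=mask(f,(0,150,80),(5,255,255))|mask(f,(174,150,80),(180,255,255));q=np.zeros_like(mk);q[box]=mk[box]
  return blobs(q,20)[0]
a=ends(T,np.s_[200:270,310:420]);b=ends(S,np.s_[80:150,190:260])
print("top",rect(a[:,0]),rect([onz(mt,*p[0],164)[:2] for p in a]))
print("top box",cv2.boxPoints(cv2.minAreaRect(a)).tolist(),"scene",cv2.boxPoints(cv2.minAreaRect(b)).tolist())
to(340,-300,300,-4)
E
```

```text
time_s: 21.85
ee_pos: [459.2, 19.4, 39.6]
ee_rot: [-180.0, 0.1, 8.5]
force: [-0.1, 0.0, 5.3]
gripper_width: 37.8
gripper_force: 25.0
time_s: 22.27
ee_pos: [460.3, 19.4, 41.1]
ee_rot: [180.0, -0.1, 8.5]
force: [0.1, -0.7, 0.6]
gripper_width: 45.9
gripper_force: 0.0
yel in jig -39.30304383398113 32.66819164545479 (array([460.4,  20.3]), array([61.4, 33.2]), 9.2)
yel in jig 28.196504282101692 -31.210529413475523 (array([536.6, -32.9]), array([37.9, 33.5]), 8.5)
yel in jig 28.721036940459086 32.51187532371495 (array([527.7,  30.2]), array([37.2, 32.7]), 7.8)
top (array([367. , 233.2]), array([42. ,  3.9]), 3.3) (array([ 449.3, -318.4]), array([121.2,  11.4]), 85.1)
top box [[345.8861083984375, 233.99346923828125], [346.11065673828125, 230.06344604492188], [388.087890625, 232.462158203125], [387.86334228515625, 236.39218139648438]] scene [[218.48583984375, 101.56049346923828], [225.48068237304688, 97.21886444091797], [245.27294921875, 129.10641479492188], [238.27810668945312, 133.44805908203125]]
shift x -65.8 y 298.2 z -30.3 mm yaw 0.219 at [360.9   4.6 269.7] [-1.8e+02  1.0e-01  8.5e+00] t 23.7 w 45.7 F [-0.1 -0.1  0.8]
```

```bash
python3 -m crank '[{"grip":0.046,"x":-0.006,"y":0.025,"z":-0.006,"yaw":0},{"grip":0.046,"x":-0.012,"y":0.055,"z":-0.012,"yaw":0},{"grip":0.046,"x":-0.02,"y":0.09,"z":-0.018,"yaw":0},{"grip":0.046,"x":-0.028,"y":0.125,"z":-0.024,"yaw":0},{"grip":0.046,"x":-0.036,"y":0.16,"z":-0.03,"yaw":0}]'>/dev/null
python3 -m crank '[{"grip":0.046,"x":-0.008,"y":0.035,"z":0,"yaw":0.05},{"grip":0.046,"x":-0.015,"y":0.07,"z":0,"yaw":0.1},{"grip":0.046,"x":-0.022,"y":0.1,"z":0,"yaw":0.15},{"grip":0.046,"x":-0.03,"y":0.125,"z":0,"yaw":0.2},{"grip":0.046,"x":-0.03,"y":0.138,"z":0,"yaw":0.219}]'>/dev/null
python3 -m crank '[{"grip":0.046,"x":0,"y":0,"z":0,"yaw":0},{"grip":0.046,"x":0,"y":0,"z":0,"yaw":0},{"grip":0.046,"x":0,"y":0,"z":0,"yaw":0},{"grip":0.046,"x":0,"y":0,"z":0,"yaw":0},{"grip":0.046,"x":0,"y":0,"z":0,"yaw":0}]'>/dev/null
python3 - <<'E'
from h import *
s=state();m=camera_model("wrist");f=grab_frame("wrist");cv2.imwrite("pics/w8.png",f[:,:,::-1])
np.savez("pics/w8.npz",**{k:np.array(v) for k,v in m.items()})
mk=mask(f,(0,150,80),(5,255,255))|mask(f,(174,150,80),(180,255,255))
for c in blobs(mk[:200],100)[:3]:
  print(rect(c[:,0]),cv2.boxPoints(cv2.minAreaRect(c)).round(1).tolist(),rect([onz(m,*p[0],164)[:2] for p in c]))
to(449,-318,264,86)
E
```

```text
(array([267.1,  62.8]), array([ 18.4, 138.2]), 89.1) [[197.8000030517578, 54.70000076293945], [336.0, 52.5], [336.29998779296875, 70.9000015258789], [198.10000610351562, 73.0999984741211]] (array([ 450.5, -319.2]), array([122.4,  15.2]), 86.9)
shift x 110.1 y 11.6 z 36.7 mm yaw -1.569 at [ 340.  -298.9  300.7] [180.   -0.   -3.9] t 25.0 w 46.1 F [-1.  -0.2 -0.2]
```

View pics/w8.png

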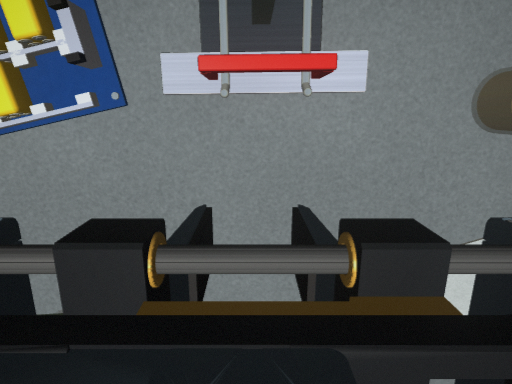

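Grey stand confirmed: the bar hangs with its red grip at (267,63) on both prongs, whose tips are at (224,90) and (307,90). Grip size 122×15 mm matches. Centre is (450.8,-319.2), yaw -3°.

```bash
python3 -m crank '[{"grip":0.046,"x":0.02,"y":0.002,"z":0,"yaw":-0.11},{"grip":0.046,"x":0.045,"y":0.005,"z":0,"yaw":-0.22},{"grip":0.046,"x":0.07,"y":0.008,"z":0,"yaw":-0.33},{"grip":0.046,"x":0.095,"y":0.01,"z":0,"yaw":-0.44},{"grip":0.046,"x":0.112,"y":0.013,"z":0,"yaw":-0.55}]'>/dev/null
python3 -m crank '[{"grip":0.046,"x":0,"y":0,"z":0,"yaw":-0.11},{"grip":0.046,"x":0,"y":0,"z":0,"yaw":-0.22},{"grip":0.046,"x":0,"y":0,"z":0,"yaw":-0.33},{"grip":0.046,"x":0,"y":0,"z":0,"yaw":-0.44},{"grip":0.046,"x":0,"y":0,"z":0,"yaw":-0.55}]'>/dev/null
python3 -m crank '[{"grip":0.046,"x":0,"y":0,"z":0,"yaw":-0.11},{"grip":0.046,"x":0,"y":0,"z":0,"yaw":-0.22},{"grip":0.046,"x":0,"y":0,"z":0,"yaw":-0.33},{"grip":0.046,"x":0,"y":0,"z":0,"yaw":-0.44},{"grip":0.046,"x":0,"y":0,"z":0.02,"yaw":-0.486}]'>/dev/null
python3 -m crank '[{"grip":0.046,"x":0,"y":0,"z":0.02,"yaw":0},{"grip":0.046,"x":0,"y":0,"z":0.04,"yaw":0},{"grip":0.046,"x":0,"y":0,"z":0.04,"yaw":0},{"grip":0.046,"x":0,"y":0,"z":0.04,"yaw":0},{"grip":0.046,"x":0,"y":0,"z":0.04,"yaw":0}]'>/dev/null
python3 -c "
from h import *
to(450.8,-319.2,152,86.9)"
```

```text
shift x 1.6 y -0.5 z 89.8 mm yaw -0.000 at [ 451.2 -320.8  241.8] [1.799e+02 1.000e-01 8.690e+01] t 26.6 w 45.9 F [-0.1 -1.1 -0.3]
```

```bash
python3 -m crank '[{"grip":0.046,"x":0.001,"y":0,"z":0.02,"yaw":0},{"grip":0.046,"x":0.001,"y":0,"z":0.045,"yaw":0},{"grip":0.046,"x":0.001,"y":0,"z":0.07,"yaw":0},{"grip":0.046,"x":0.001,"y":0,"z":0.083,"yaw":0},{"grip":0.046,"x":0.001,"y":0,"z":0.09,"yaw":0}]'
python3 -m crank '[{"grip":0.046,"x":0,"y":0,"z":0,"yaw":0},{"grip":0.03,"x":0,"y":0,"z":0,"yaw":0},{"grip":0.02,"x":0,"y":0,"z":0,"yaw":0},{"grip":0.01,"x":0,"y":0,"z":0,"yaw":0},{"grip":0.005,"x":0,"y":0,"z":0,"yaw":0}]' 50
python3 -m crank '[{"grip":0.005,"x":0,"y":0,"z":0,"yaw":0},{"grip":0.005,"x":0,"y":0,"z":0,"yaw":0},{"grip":0.005,"x":0,"y":0,"z":0,"yaw":0},{"grip":0.005,"x":0,"y":0,"z":0,"yaw":0},{"grip":0.005,"x":0,"y":0,"z":0,"yaw":0}]' 50
python3 -m crank '[{"grip":0.005,"x":0,"y":0,"z":-0.005,"yaw":0},{"grip":0.005,"x":0,"y":0,"z":-0.012,"yaw":0},{"grip":0.005,"x":0,"y":0,"z":-0.02,"yaw":0},{"grip":0.005,"x":0,"y":0,"z":-0.028,"yaw":0},{"grip":0.005,"x":0,"y":0,"z":-0.032,"yaw":0}]'
```

```text
time_s: 27.05
ee_pos: [450.6, -319.6, 150.0]
ee_rot: [-180.0, -0.0, 86.9]
force: [-0.1, -0.1, 0.6]
gripper_width: 45.8
gripper_force: 0.0
time_s: 27.47
ee_pos: [451.1, -320.1, 151.6]
ee_rot: [179.9, 0.1, 86.9]
force: [-0.2, -0.6, -1.0]
gripper_width: 22.4
gripper_force: 0.0
time_s: 27.88
ee_pos: [450.8, -319.9, 151.0]
ee_rot: [179.9, 0.0, 86.9]
force: [-0.3, 0.3, 4.5]
gripper_width: 13.5
gripper_force: 50.0
time_s: 28.3
ee_pos: [451.0, -320.1, 183.9]
ee_rot: [179.9, 0.1, 86.8]
force: [0.9, -1.1, -3.3]
gripper_width: 13.8
gripper_force: 50.0
```

Bar is gripped and lifted 32 mm, carrying its weight. Drawing it off the prongs.

```bash
python3 -m crank '[{"grip":0.005,"x":0,"y":-0.007,"z":0,"yaw":0},{"grip":0.005,"x":0,"y":-0.018,"z":0,"yaw":0},{"grip":0.005,"x":0,"y":-0.032,"z":0,"yaw":0},{"grip":0.005,"x":0,"y":-0.048,"z":0,"yaw":0},{"grip":0.005,"x":0,"y":-0.065,"z":0,"yaw":0}]'
python3 -m crank '[{"grip":0.005,"x":0,"y":-0.018,"z":0,"yaw":0},{"grip":0.005,"x":0,"y":-0.036,"z":0,"yaw":0},{"grip":0.005,"x":0,"y":-0.052,"z":0,"yaw":0},{"grip":0.005,"x":0,"y":-0.062,"z":0,"yaw":0},{"grip":0.005,"x":0,"y":-0.065,"z":0,"yaw":0}]'
python3 -m crank '[{"grip":0.005,"x":0,"y":0,"z":-0.01,"yaw":0},{"grip":0.005,"x":0,"y":0,"z":-0.025,"yaw":0},{"grip":0.005,"x":0,"y":0,"z":-0.04,"yaw":0},{"grip":0.005,"x":0,"y":0,"z":-0.05,"yaw":0},{"grip":0.005,"x":0,"y":0,"z":-0.05,"yaw":0}]' >/dev/null
python3 - <<'E'
from h import *
f=grab_frame("top");cv2.imwrite("pics/t9.png",cv2.resize(f[160:300,100:420],(800,350),interpolation=cv2.INTER_CUBIC)[:,:,::-1])
f=grab_frame("wrist");cv2.imwrite("pics/w9.png",f[:,:,::-1])
to(504.1,-6.2,220,98.5)
E
```

```text
time_s: 28.72
ee_pos: [383.8, -315.5, 181.9]
ee_rot: [-179.9, -0.0, 86.9]
force: [0.4, -0.3, -2.7]
gripper_width: 13.6
gripper_force: 50.0
time_s: 29.13
ee_pos: [318.7, -312.0, 182.3]
ee_rot: [-179.9, -0.0, 86.8]
force: [0.6, 0.3, -2.1]
gripper_width: 13.7
gripper_force: 50.0
shift x 316.0 y 166.0 z 12.3 mm yaw -0.203 at [ 321.  -312.6  232.3] [180.    0.   86.9] t 29.6 w 13.7 F [-0.9  0.2 -2.1]
```

View pics/t9.png

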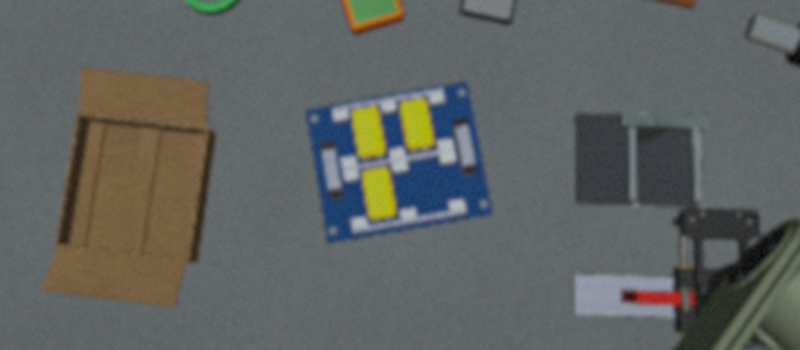

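View pics/w9.png

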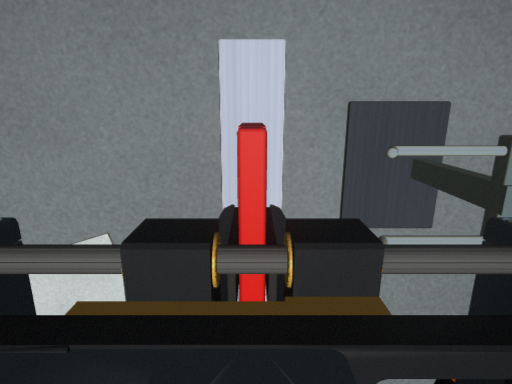

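Carton is empty with its flaps open, all three packs are in pockets, and the bar is clear of the prongs and held level. Working out its offset in the grip.

Run:
```python
from h import *
m=camera_model("wrist");s=state();p=s["ee_pos"];f=cv2.imread("pics/w9.png")[:,:,::-1].copy()
t=np.radians(s["ee_rot"][2]);X=np.array([np.cos(t),np.sin(t)]);Y=np.array([X[1],-X[0]])
for n,u,v,z in(("barend",252,40,-61.5),("handle top end",252,129,12.5),("handle bottom end",252,124,-1.5),("barL",219.5,60,-61.5),("barR",284.5,60,-61.5),("barL",221.5,190,-61.5),("barR",283.5,190,-61.5)):
  d=onz(m,u,v,p[2]+z)[:2]-p[:2];print(n,(d@X).round(1),(d@Y).round(1))
```

```text
barend 114.8 0.9
handle top end 62.1 0.8
handle bottom end 63.8 0.8
barL 102.8 -20.5
barR 102.7 22.2
barL 14.7 -21.3
barR 14.7 23.7
```

```bash
python3 -m crank '[{"grip":0.005,"x":0.015,"y":0,"z":0,"yaw":0},{"grip":0.005,"x":0.04,"y":0,"z":0,"yaw":0},{"grip":0.005,"x":0.07,"y":0,"z":0,"yaw":0},{"grip":0.005,"x":0.1,"y":0,"z":0,"yaw":0},{"grip":0.005,"x":0.13,"y":0,"z":0,"yaw":0}]'>/dev/null
python3 -m crank '[{"grip":0.005,"x":0.03,"y":0,"z":0,"yaw":0},{"grip":0.005,"x":0.06,"y":0.005,"z":0,"yaw":0},{"grip":0.005,"x":0.09,"y":0.015,"z":0,"yaw":0},{"grip":0.005,"x":0.12,"y":0.03,"z":0,"yaw":0},{"grip":0.005,"x":0.15,"y":0.05,"z":0,"yaw":0}]'>/dev/null
python3 -m crank '[{"grip":0.005,"x":0.015,"y":0.025,"z":0,"yaw":-0.04},{"grip":0.005,"x":0.025,"y":0.055,"z":0,"yaw":-0.08},{"grip":0.005,"x":0.032,"y":0.085,"z":0.004,"yaw":-0.13},{"grip":0.005,"x":0.036,"y":0.106,"z":0.01,"yaw":-0.17},{"grip":0.005,"x":0.036,"y":0.116,"z":0.012,"yaw":-0.203}]'>/dev/null
python3 -m crank '[{"grip":0.005,"x":0,"y":0,"z":0.02,"yaw":0},{"grip":0.005,"x":0,"y":0,"z":0.03,"yaw":0},{"grip":0.005,"x":0,"y":0,"z":0.04,"yaw":0},{"grip":0.005,"x":0,"y":0,"z":0.04,"yaw":0},{"grip":0.005,"x":0,"y":0,"z":0.04,"yaw":0}]'>/dev/null
python3 - <<'E'
from h import *
to(504.1,-6.2,124,98.5)
f=grab_frame("wrist");m=camera_model("wrist");np.savez("pics/w10.npz",**{k:np.array(v) for k,v in m.items()})
cv2.imwrite("pics/w10.png",f[:,:,::-1])
E
```

```text
shift x -0.1 y 1.0 z 55.8 mm yaw -0.001 at [503.1  -6.2 179.8] [-179.9   -0.    98.5] t 31.3 w 13.7 F [ 1.  -0.5 -2.6]
```

View pics/w10.png

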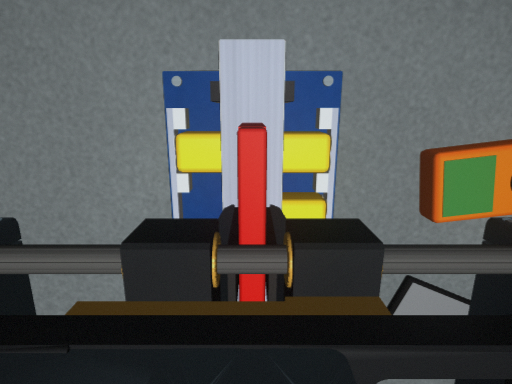

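The bar is centred between the black cheeks at (215,91) and (290,91). Lowering.

```bash
python3 -m crank '[{"grip":0.005,"x":0,"y":0,"z":0.012,"yaw":0},{"grip":0.005,"x":0,"y":0,"z":0.025,"yaw":0},{"grip":0.005,"x":0,"y":0,"z":0.035,"yaw":0},{"grip":0.005,"x":0,"y":0,"z":0.042,"yaw":0},{"grip":0.005,"x":0,"y":0,"z":0.046,"yaw":0}]'
python3 -m crank '[{"grip":0.005,"x":0,"y":0,"z":0.003,"yaw":0},{"grip":0.005,"x":0,"y":0,"z":0.006,"yaw":0},{"grip":0.005,"x":0,"y":0,"z":0.008,"yaw":0},{"grip":0.005,"x":0,"y":0,"z":0.009,"yaw":0},{"grip":0.005,"x":0,"y":0,"z":0.009,"yaw":0}]'
```

```text
time_s: 31.78
ee_pos: [503.7, -6.2, 134.0]
ee_rot: [-180.0, -0.0, 98.5]
force: [0.7, -0.7, -3.0]
gripper_width: 13.9
gripper_force: 50.0
time_s: 32.2
ee_pos: [504.0, -6.2, 125.4]
ee_rot: [180.0, 0.0, 98.5]
force: [-0.6, -0.7, -2.6]
gripper_width: 13.7
gripper_force: 50.0
```

```bash
python3 -m crank '[{"grip":0.005,"x":0,"y":0,"z":0.001,"yaw":0},{"grip":0.005,"x":0,"y":0,"z":0.0015,"yaw":0},{"grip":0.005,"x":0,"y":0,"z":0.0015,"yaw":0},{"grip":0.005,"x":0,"y":0,"z":0.0015,"yaw":0},{"grip":0.005,"x":0,"y":0,"z":0.0015,"yaw":0}]'
python3 -m crank '[{"grip":0.015,"x":0,"y":0,"z":0,"yaw":0},{"grip":0.02,"x":0,"y":0,"z":0,"yaw":0},{"grip":0.03,"x":0,"y":0,"z":0,"yaw":0},{"grip":0.045,"x":0,"y":0,"z":0,"yaw":0},{"grip":0.045,"x":0,"y":0,"z":0,"yaw":0}]'
python3 -m crank '[{"grip":0.045,"x":0,"y":0,"z":-0.01,"yaw":0},{"grip":0.045,"x":0,"y":0,"z":-0.03,"yaw":0},{"grip":0.045,"x":0,"y":0,"z":-0.06,"yaw":0},{"grip":0.045,"x":0,"y":0,"z":-0.09,"yaw":0},{"grip":0.045,"x":0,"y":0,"z":-0.12,"yaw":0}]'>/dev/null
python3 -m crank '[{"grip":0.045,"x":-0.03,"y":-0.01,"z":0,"yaw":0},{"grip":0.045,"x":-0.065,"y":-0.02,"z":0,"yaw":0},{"grip":0.045,"x":-0.1,"y":-0.03,"z":0,"yaw":0},{"grip":0.045,"x":-0.135,"y":-0.045,"z":0,"yaw":0},{"grip":0.045,"x":-0.16,"y":-0.055,"z":0,"yaw":0}]'>/dev/null
python3 -m crank '[{"grip":0.045,"x":-0.03,"y":-0.02,"z":0,"yaw":0},{"grip":0.045,"x":-0.06,"y":-0.04,"z":0,"yaw":0},{"grip":0.045,"x":-0.06,"y":-0.04,"z":0,"yaw":0},{"grip":0.045,"x":-0.06,"y":-0.04,"z":0,"yaw":0},{"grip":0.045,"x":-0.06,"y":-0.04,"z":0,"yaw":0}]'
python3 - <<'E'
from h import *
f=grab_frame("top");g=grab_frame("scene");m=camera_model("top")
mk=mask(f,(0,150,80),(5,255,255))|mask(f,(174,150,80),(180,255,255))
for c in blobs(mk[180:270],15):c[:,0,1]+=180;print("red",rect([onz(m,*p[0],136)[:2] for p in c]))
a=np.vstack([cv2.resize(f[120:270,105:345],(560,300),interpolation=2)]);b=cv2.resize(g[150:330,200:400],(560,300),interpolation=2)
cv2.imwrite("pics/end.png",np.vstack([a,b])[:,:,::-1]);print(state()["time_s"])
E
```

```text
time_s: 32.62
ee_pos: [503.9, -6.2, 124.0]
ee_rot: [180.0, 0.0, 98.5]
force: [0.6, -0.1, -2.4]
gripper_width: 13.9
gripper_force: 50.0
time_s: 33.03
ee_pos: [504.1, -6.2, 124.2]
ee_rot: [180.0, 0.0, 98.5]
force: [-0.2, -0.6, -0.5]
gripper_width: 37.2
gripper_force: 0.0
time_s: 34.28
ee_pos: [442.5, -237.5, 244.5]
ee_rot: [180.0, -0.0, 98.4]
force: [-0.4, -0.4, 0.2]
gripper_width: 44.7
gripper_force: 0.0
red (array([500.5,  -7.2]), array([ 12.9, 116.8]), 7.9)
34.3833
```

View pics/end.png

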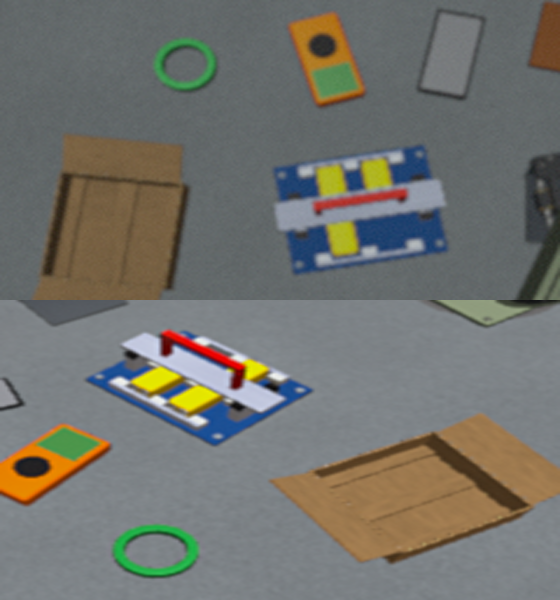

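The bar lies level in both saddles with its handle up and centred. The packs are in their pockets, the flaps are open and the bystanders haven't moved. Handing in.

```bash
python3 -c "
from workcell import *
print(job_done())"
```

```text
the job is handed in; nothing more can be done
None
```

I handed the job in at about 34 s: both flaps are folded back and open, all three packs that were in the carton lie in their own jig pockets, and the bar sits across both saddles with its handle up and centred. The phone, meter and tape look unmoved.

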